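Topple the mould box and bed it against the sprung stop

ROBOT

A 7-joint arm with a two-finger parallel gripper is mounted at the origin on the work surface. World frame = base frame: x ahead of the robot, y to its left, z up, the work surface at z = 0. Lengths are in mm, angles in rad, forces in N, time in s.
With the tool pointing down it reaches from about 425 to 875 mm from the base axis. Payload 4.7 kg.
Tool frame: the origin (TCP) lies midway between the tips of the shut fingers; the grasp point (between the pads) lies behind it (manip.pinch_z is the z of the grasp point in the tool frame, in mm); z points along the fingers, x is the direction in which the jaws open and shut, and the axes are right-handed (so a half turn about z gives the same grasp; the last joint's range is limited). The gripper opens to 87 mm and grips with 3 to 60 N. Pads are 19 mm wide; open, the fingers measure 117 mm over their backs; the gripper's body (75 mm by 190 mm) begins 51 mm behind the grasp point.
Start: joints at [-1.174, 0.321, -0.07, 1.45, 0.023, 1.371, -0.057], TCP at [242.816, 602.964, 222.587] pointing down, gripper open.
Joint ranges: [-2.86, 2.86], [-0.3, 2.09], [-1.38, 1.24], [0.06, 2.45], [-1.56, 4.7], [0.09, 2.05], [-2.69, 2.69]. Speed limits (rad/s): [2.57, 2.57, 3.14, 3.14, 3.14, 3.14, 3.14].

INTERFACE

Orientations are given as a 3x3 rotation matrix whose columns are the frame's x, y, z axes.
In Python, from plant import sensors, capture, camera_model, finish_job, manip gives the robot as it stands.
- The arm moves only by the shell command python3 -m jog 'ROWS' [OPENING]. ROWS is JSON, a list of rows, each an object of numbers: "dx", "dy", "dz": the shift along the tool's x, y, z normalised to -1 to 1, where 1 is 0.75 m; "wx", "wy", "wz": the turn, a rotation vector about the tool's x, y, z normalised to -1 to 1, where 1 is 60 degrees. In form: [{"dx": .., "dy": .., "dz": .., "wx": .., "wy": .., "wz": ..}, ...]. A call has 1 to 20 rows; each row is the pose to reach, as a shift and turn from the pose commanded when the call began, along the tool's axes at that moment; what a row does not reach only later rows make up. A row lasts 1/12 s, in which the tool goes at most 41.7 mm and 7.16 degrees, less where a joint would pass 70% of its speed; a pose out of reach is approached as far as the arm can. A call with a number of a shift or a turn outside -1 to 1 is refused whole. A call with a gripper value outside its range is refused whole. OPENING is the opening, from -1 (shut) to 1 (fully open), set as the call begins (- or left out, the last holds). The fingers move at their own pace and stop on an object; the grip force is fixed at half the most. Time passes only in rows, so rows that repeat a pose let the fingers close. It gives the time, the measured TCP pose, the force and the opening at its end, in the units of the state.
- sensors.get_state(): the state, without advancing time (a new reading comes with each control period).
- capture(name): name is "scene" or "top" or "wrist"; returns the picture (400x640x3 uint8, red, green, blue); there is no depth.
- camera_model(name): a dict with "K" (3x3 intrinsics, pixels), "rvec" (rotation vector, rad) and "tvec" (3), from world to camera coordinates, as OpenCV has them; the wrist camera has in their place "T_tool_cam" (4x4, takes a point from camera to tool coordinates, whose origin is the TCP and whose axes are the tool frame's). Camera axes: x right, y down, z forward; pixel columns grow to the right and rows downward; lengths in mm; the calibration is good to about 2 mm. A picture is of the moment at which its call begins: read the wrist's pose just before it. camera_model takes no time and is no camera call.
- finish_job(): hands the job in, once; it reports no verdict.
The state is a dict: "t": time; "joint_positions": joint angles; "qvel": joint speeds; "effort": joint torques, N m; "tcp_pos": TCP position; "tool_rot": TCP orientation; "ft_force": force on the tool from outside, world axes, zero at the start; "torque": the same for the moment, N m; "gripper_width": opening from 0.0 (shut) to 1.0 (fully open).
Only numpy, scipy, OpenCV 4.12 (cv2) and the standard library are available. Lean on these libraries where they do the work, as an engineer would, in place of code of your own. Each camera call takes 0.05 s, during which the arm holds its last target.

TASK

Tip the standing mould box over by pushing it high on its blue face, so that it lies on the board with the blue face up and its top end towards the stop's yellow plate; do not lift it. Then slide it along the board until that end sits square and flush against the plate, press it home for a second with a steady push of about 10 newtons on the plate (never over 18), and let go so that it stays touching the plate. Leave the spray can, the pot and the lid where they are.

Things in the scene. Friction and masses are not known exactly. Their poses are not given: they have to be found in the camera images.
- board: Fixed plywood bench board lying on the table, 230 x 500 x 12 mm (x, y, z), its top face 12 mm above the table. Origin: centre of its underside. Its +y axis points along the board towards the stop; it is turned by up to 0.35 rad from world y.
- stop: Adjustable end stop: a dark steel bar 230 x 25 x 35 mm (x, y, z) fixed across the +y end of the board, carrying a yellow sprung plate 210 x 12 x 33 mm in front of it on two pins. Plate top about 46 mm above the table. The plate's spring gives 1 mm per 6 N and has 8 mm of travel. Origin: centre of the bar's underside; axes parallel to the board's.
- stop_face (a point): Middle place of the yellow plate's contact face, 17.5 mm above the board, 180 mm along +y from the board's centre, 45 mm before the bar. This point is fixed to the bar: the plate has been set by hand up to 20 mm nearer or farther along y, otherwise each time, and the readings do not tell which. Axes as the board's: +y points into the stop.
- mould: Closed plywood mould box, rigid block 110 x 80 x 160 mm (x, y, z), 0.4 to 0.65 kg, standing on end on the board; too thick for most grippers. Its -y face is blue and faces away from the stop, its +y face is bare wood and faces the stop within 0.2 rad. Origin: centre of its foot end; z runs to its top end (black filler hole). It starts 0.24 to 0.32 m from the plate.
- mould_top (a point): Centre of the mould box's top end (160 mm along its z from its origin), the end that must sit against the plate; axes as the box's. Pushed 120 mm or more above the board, the box tips over its lower bare-side edge without sliding and falls by itself beyond a lean of about 27 degrees.
- mould_center (a point): Middle of the mould box (weight evenly spread), 80 mm along its z from its origin. Lying, the box is 80 mm high and can be pushed at its foot end; its rubbing on the board takes a few newtons, different each time, so the push on the plate is what is felt beyond that.
- spray_can: Green spray can with a white cap, 57 mm diameter, 160 mm high, standing on the table beside the board. Origin: centre of its underside. To be left alone.
- pot: Pale grey-white open plastic pot, 80 mm diameter at the rim, 100 mm high, standing on the table beside the board. Origin: centre of its underside. To be left alone.
- screw_lid: Blue screw lid with a grip bar, 90 mm diameter, 28 mm high, lying on the table beside the board. Origin: centre of its underside. To be left alone.
There are look-alikes about, which are no part of the job. Several things have the shape of the mould; the one meant has the colours described above.

How it is judged:
By the outcome, as a careful person would: the job done as asked, in the order asked, and still so for the second after the job is handed in, with the robot touching nothing.
It also fails if it takes over 72 s, if anything falls off the work surface, if the arm or the gripper's body presses on something with over 40 N, if the wrist force passes 120 N, or if a joint passes its speed limit or range.

## Working session

There is one attempt and no reset: what is moved stays moved. The work goes in short steps, Python scripts to look and compute and a shell command to move; the robot and the scene stay as the last step left them, time stands still between calls to the robot, and variables do not carry over. Pictures are saved under pics/ and viewed, and the job is handed in when it is done.

```bash
ls; mkdir -p pics
python3 - <<'E'
from plant import sensors,capture,camera_model,manip
import cv2
s=sensors.get_state();print(s['t'],s['tcp_pos'],s['tool_rot'],s['ft_force'],s['gripper_width'],manip.pinch_z)
for n in('scene','top','wrist'):
    cv2.imwrite(f'pics/a_{n}.png',capture(n)[:,:,::-1]);print(n,camera_model(n))
E
```

```text
pics
0.0 [242.63922322 602.41167293 221.4525404 ] [[ 3.73501672e-01  9.27629294e-01 -6.27312917e-04]
 [ 9.27627468e-01 -3.73502184e-01 -1.84366417e-03]
 [-1.94453963e-03  1.06698956e-04 -9.99998104e-01]] [ 0.40227013 -0.11043614 -0.13569216] 0.9958152613822143 -18.700000000000003
scene {'K': array([[509.29030032,   0.        , 317.70134717],
       [  0.        , 509.29030032, 188.23026026],
       [  0.        ,   0.        ,   1.        ]]), 'rvec': array([ 1.84378494,  1.80463747, -0.64910678]), 'tvec': array([ -12.30186422, -362.6387357 , 1484.2703103 ])}
top {'K': array([[436.9174155 ,   0.        , 318.82944674],
       [  0.        , 436.9174155 , 202.01120078],
       [  0.        ,   0.        ,   1.        ]]), 'rvec': array([ 2.20788439, -2.1464969 ,  0.10633   ]), 'tvec': array([ -15.77558752,  565.1815057 , 1216.45243845])}
wrist {'K': array([[276.74565138,   0.        , 318.69343152],
       [  0.        , 276.74565138, 200.20661257],
       [  0.        ,   0.        ,   1.        ]]), 'T_tool_cam': array([[ 9.99998294e-01, -6.71402673e-04, -1.72086371e-03,
         1.46475389e+00],
       [ 1.16807344e-03,  9.51539968e-01,  3.07522885e-01,
        -8.60357840e+01],
       [ 1.43099891e-03, -3.07524371e-01,  9.51539129e-01,
        -1.62677419e+02],
       [ 0.00000000e+00,  0.00000000e+00,  0.00000000e+00,
         1.00000000e+00]])}
```

View pics/a_scene.png

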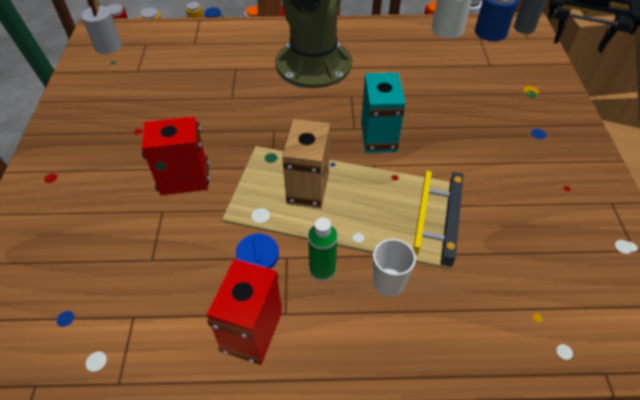

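View pics/a_top.png

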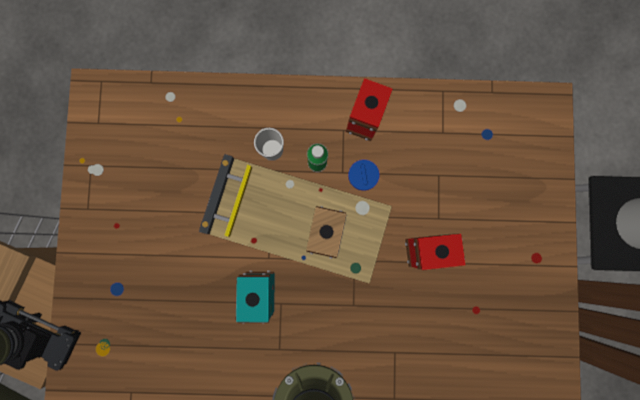

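View pics/a_wrist.png

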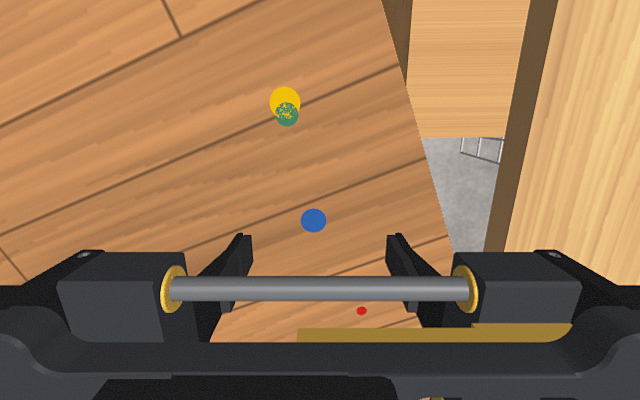

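The scene view shows the wood-coloured mould standing on the board at about (307,165), with the yellow plate at (425,210). The top view shows its top end at (326,232), the plate at (238,200), and the can, pot and lid on the far (+x) side. The teal and red boxes are look-alikes. Next I'll extract the geometry.

```bash
cat > h.py <<'E'
import numpy as np,cv2
from plant import sensors,capture,camera_model,manip
def ray(n,uv,z,st=None):
    m=camera_model(n);K=m['K']
    if n=='wrist':
        T=np.eye(4);T[:3,:3]=st['tool_rot'];T[:3,3]=st['tcp_pos'];T=T@m['T_tool_cam'];R=T[:3,:3];c=T[:3,3]
    else:
        R=cv2.Rodrigues(m['rvec'])[0].T;c=-R@m['tvec']
    uv=np.atleast_2d(uv).astype(float)
    d=(R@np.linalg.inv(K)@np.c_[uv,np.ones(len(uv))].T).T
    return c+d*((z-c[2])/d[:,2])[:,None]
def proj(n,P):
    m=camera_model(n);return cv2.projectPoints(np.atleast_2d(P).astype(float),m['rvec'],m['tvec'],m['K'],None)[0][:,0]
def mask(im,lo,hi):
    return cv2.inRange(cv2.cvtColor(im,cv2.COLOR_RGB2HSV),lo,hi)
def quad(m):
    c=max(cv2.findContours(m,0,2)[0],key=cv2.contourArea);return cv2.boxPoints(cv2.minAreaRect(c)),cv2.contourArea(c)
E
python3 - <<'E'
from h import *
im=cv2.imread('pics/a_top.png')[:,:,::-1].copy()
y=mask(im,(24,150,100),(34,255,255)); q,a=quad(y);print('yellow',q,a); print(ray('top',q,46).round(1))
g=cv2.resize(im[140:300,190:400],None,fx=3.8,fy=3.6,interpolation=cv2.INTER_CUBIC)
cv2.imwrite('pics/b_top.png',g[:,:,::-1])
im=cv2.imread('pics/a_scene.png')
cv2.imwrite('pics/b_scene.png',cv2.resize(im[100:290,220:480],None,fx=3,fy=3,interpolation=cv2.INTER_CUBIC))
E
```

```text
yellow [[223.5505  235.20749]
 [246.52386 164.19888]
 [251.10333 165.68048]
 [228.12997 236.68909]] 281.0
[[463.6 261.8  46. ]
 [664.6 206.8  46. ]
 [660.8 193.7  46. ]
 [459.9 249.   46. ]]
```

View pics/b_top.png

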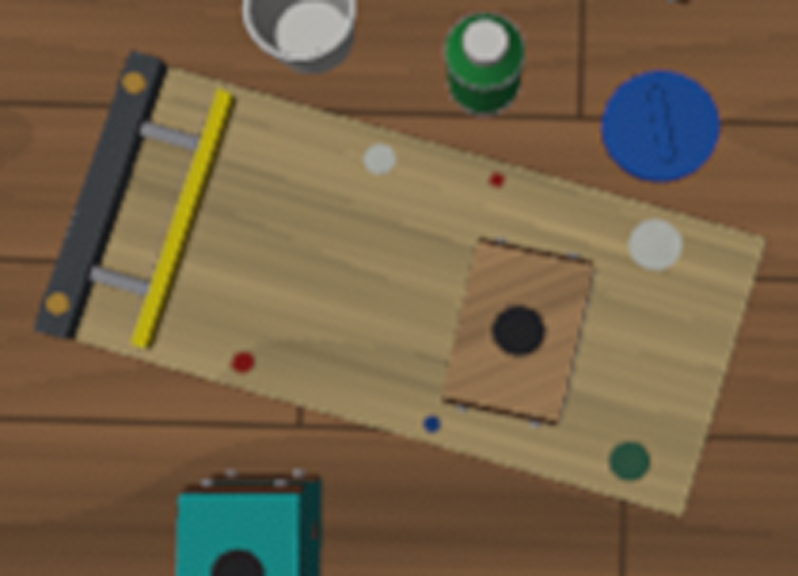

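View pics/b_scene.png

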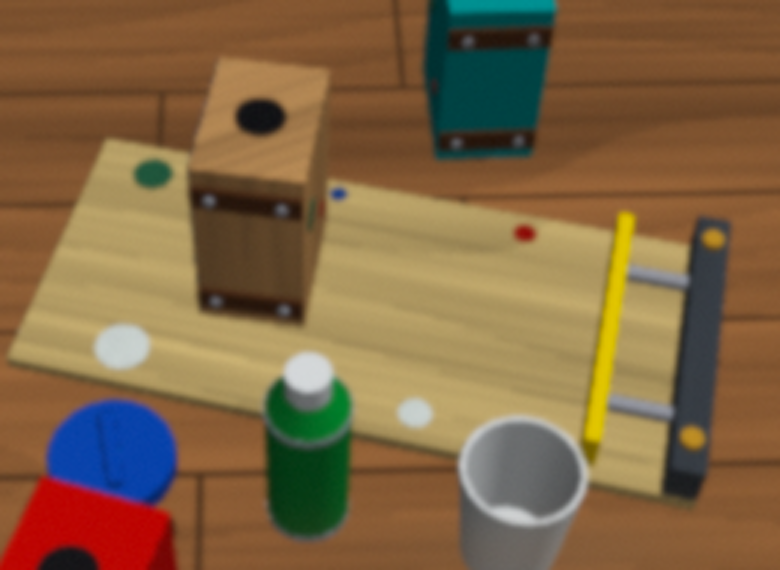

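Run:
```python
from h import *
f=lambda a:np.array(a,float)/[3.8,3.6]+[190,140]
m=ray('top',f([(478,238),(594,263),(558,424),(443,402)]),172);print(m.round(1));print(np.linalg.norm(np.diff(m,axis=0),axis=1))
# scene crop
s=ray('scene',np.array([(328,70),(303,185),(191,175),(218,58)])/3+[220,100],172);print('scene',s.round(1))
sc=ray('scene',np.array([(260,117)])/3+[220,100],172);print('hole',sc,ray('top',f([(518,330)]),172))
b=ray('top',f([(765,237),(683,516),(165,65),(80,338)]),12);print('board',b.round(1))
bs=ray('scene',np.array([(108,138),(8,358)])/3+[220,100],12);print(bs.round(1))
ys=ray('scene',np.array([(619,212),(585,440)])/3+[220,100],46);print('yel scene front',ys.round(1))
for d in (m[0]-m[1],m[3]-m[2],b[2]-b[0],b[3]-b[1],b[0]-b[1],m[0]-m[3],m[1]-m[2]): print(np.arctan2(d[1],d[0]))
```

```text
[[541.5   8.2 172. ]
 [526.2 -68.7 172. ]
 [414.5 -47.7 172. ]
 [427.4  27.8 172. ]]
[ 78.37407389 113.69888213  76.55972755]
scene [[432.5  29.3 172. ]
 [541.5   9.  172. ]
 [530.7 -65.1 172. ]
 [418.3 -48.5 172. ]]
hole [[477.84101972 -18.95417679 172.        ]] [[478.31355737 -19.85953871 172.        ]]
board [[ 561.6 -208.7   12. ]
 [ 339.8 -150.3   12. ]
 [ 687.5  251.1   12. ]
 [ 466.7  304.7   12. ]]
[[ 340.1 -146.8   12. ]
 [ 561.7 -207.3   12. ]]
yel scene front [[460.5 250.8  46. ]
 [663.6 196.4  46. ]]
1.374849855556122
1.4005093399039488
1.3035015130467889
1.2988986054055087
-0.25712858833439445
-0.17035062569723708
-0.1860829562661598
```

```bash
cat >> h.py <<'E'
from scipy.spatial.transform import Rotation as Ro
def go(p,yaw,p0=None,R0=None):
    s=sensors.get_state(); R=s['tool_rot'] if R0 is None else R0; q=s['tcp_pos'] if p0 is None else np.array(p0)
    c,n=np.cos(yaw),np.sin(yaw);T=np.array([[c,n,0],[n,-c,0],[0,0,-1]])
    d=R.T@(np.array(p)-q)/750; w=Ro.from_matrix(R.T@T).as_rotvec()/np.deg2rad(60)
    print('d',d.round(4),'w',w.round(4)); return d,w
E
python3 -c "
from h import *
go((510,290,270),0.3)"
```

```text
d [-0.2536  0.4863 -0.064 ] w [7.00e-04 1.30e-03 8.48e-01]
```

```bash
python3 -m jog '[{"dx":-0.2536,"dy":0.4863,"dz":-0.064,"wx":0,"wy":0.001,"wz":0.848},{"dx":-0.2536,"dy":0.4863,"dz":-0.064,"wx":0,"wy":0.001,"wz":0.848},{"dx":-0.2536,"dy":0.4863,"dz":-0.064,"wx":0,"wy":0.001,"wz":0.848},{"dx":-0.2536,"dy":0.4863,"dz":-0.064,"wx":0,"wy":0.001,"wz":0.848},{"dx":-0.2536,"dy":0.4863,"dz":-0.064,"wx":0,"wy":0.001,"wz":0.848},{"dx":-0.2536,"dy":0.4863,"dz":-0.064,"wx":0,"wy":0.001,"wz":0.848},{"dx":-0.2536,"dy":0.4863,"dz":-0.064,"wx":0,"wy":0.001,"wz":0.848},{"dx":-0.2536,"dy":0.4863,"dz":-0.064,"wx":0,"wy":0.001,"wz":0.848},{"dx":-0.2536,"dy":0.4863,"dz":-0.064,"wx":0,"wy":0.001,"wz":0.848},{"dx":-0.2536,"dy":0.4863,"dz":-0.064,"wx":0,"wy":0.001,"wz":0.848},{"dx":-0.2536,"dy":0.4863,"dz":-0.064,"wx":0,"wy":0.001,"wz":0.848},{"dx":-0.2536,"dy":0.4863,"dz":-0.064,"wx":0,"wy":0.001,"wz":0.848}]' 0.38
python3 -c "
from h import *
go((461,-115,270),-0.183)"
```

```text
t: 1.15
tcp_pos: [512.1, 287.1, 270.7]
tool_rot: [[0.957, 0.289, 0.002], [0.289, -0.957, 0.0], [0.002, 0.0, -1.0]]
ft_force: [-0.8, -0.3, -0.0]
gripper_width: 0.691
d [-0.2203  0.4935  0.0008] w [-1.000e-04 -1.500e-03  4.549e-01]
```

```bash
python3 -m jog '[{"dx":-0.22,"dy":0.493,"dz":0,"wx":0,"wy":0,"wz":0.455},{"dx":-0.22,"dy":0.493,"dz":0,"wx":0,"wy":0,"wz":0.455},{"dx":-0.22,"dy":0.493,"dz":0,"wx":0,"wy":0,"wz":0.455},{"dx":-0.22,"dy":0.493,"dz":0,"wx":0,"wy":0,"wz":0.455},{"dx":-0.22,"dy":0.493,"dz":0,"wx":0,"wy":0,"wz":0.455},{"dx":-0.22,"dy":0.493,"dz":0,"wx":0,"wy":0,"wz":0.455},{"dx":-0.22,"dy":0.493,"dz":0,"wx":0,"wy":0,"wz":0.455},{"dx":-0.22,"dy":0.493,"dz":0,"wx":0,"wy":0,"wz":0.455},{"dx":-0.22,"dy":0.493,"dz":0,"wx":0,"wy":0,"wz":0.455},{"dx":-0.22,"dy":0.493,"dz":0,"wx":0,"wy":0,"wz":0.455},{"dx":-0.22,"dy":0.493,"dz":0,"wx":0,"wy":0,"wz":0.455},{"dx":-0.22,"dy":0.493,"dz":0,"wx":0,"wy":0,"wz":0.455}]'
python3 - <<'E'
from h import *
s=sensors.get_state();im=capture('wrist');cv2.imwrite('pics/c_w.png',im[:,:,::-1]);print(s['joint_positions'])
go((461,-115,150),-0.183)
E
```

```text
t: 2.15
tcp_pos: [461.4, -112.0, 270.3]
tool_rot: [[0.984, -0.178, 0.001], [-0.178, -0.984, 0.002], [0.001, -0.002, -1.0]]
ft_force: [0.2, 0.3, -0.0]
gripper_width: 0.69
[-0.49481745 -0.11898259  0.63038678  1.81274776  0.06876073  1.42460796
 -0.05634954]
d [0.     0.0068 0.1601] w [-0.002  -0.0004  0.0073]
```

View pics/c_w.png

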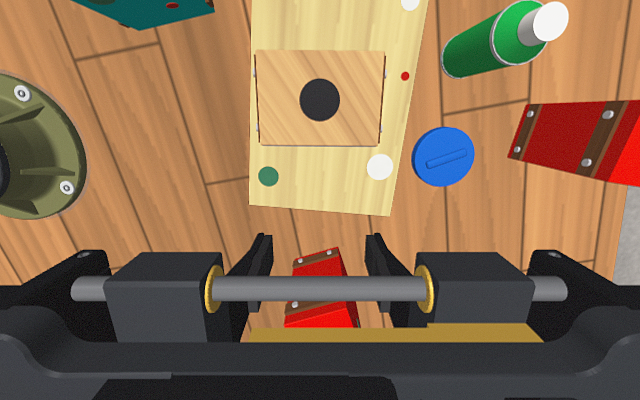

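The wrist view confirms the mould's top at (320,98), nearly aligned with the jaws. The fingers are behind its blue face and the red look-alike is clear of them. I'll descend and then push.

```bash
python3 -m jog '[{"dx":0,"dy":0.005,"dz":0.05,"wz":0.007},{"dx":0,"dy":0.005,"dz":0.10,"wz":0.007},{"dx":0,"dy":0.005,"dz":0.14,"wz":0.007},{"dx":0,"dy":0.005,"dz":0.16,"wz":0.007},{"dx":0,"dy":0.005,"dz":0.16,"wz":0.007},{"dx":0,"dy":-0.02,"dz":0.16,"wz":0.007},{"dx":0,"dy":-0.04,"dz":0.16,"wz":0.007},{"dx":0,"dy":-0.045,"dz":0.16,"wz":0.007}]'
python3 - <<'E'
from h import *
s=sensors.get_state();P=s['tcp_pos'];print(P, (np.array([478,-19.4])-P[:2])@[[.983,.182],[-.182,.983]] , s['tool_rot'][:,1])
E
```

```text
[ 461.77670446 -110.23307193  270.10949659] [-0.58411958 92.24154949] [-0.17446743 -0.98466077 -0.00206854]validation failed for argument at $[0]...
```

```bash
python3 -m jog '[{"dx":0,"dy":0.005,"dz":0.05,"wx":0,"wy":0,"wz":0.007},{"dx":0,"dy":0.005,"dz":0.10,"wx":0,"wy":0,"wz":0.007},{"dx":0,"dy":0.005,"dz":0.14,"wx":0,"wy":0,"wz":0.007},{"dx":0,"dy":0.005,"dz":0.16,"wx":0,"wy":0,"wz":0.007},{"dx":0,"dy":0.005,"dz":0.16,"wx":0,"wy":0,"wz":0.007},{"dx":0,"dy":-0.02,"dz":0.16,"wx":0,"wy":0,"wz":0.007},{"dx":0,"dy":-0.03,"dz":0.16,"wx":0,"wy":0,"wz":0.007},{"dx":0,"dy":-0.03,"dz":0.16,"wx":0,"wy":0,"wz":0.007}]'
python3 - <<'E'
from h import *
s=sensors.get_state();P=s['tcp_pos'];print(P, (np.array([478,-19.4])-P[:2])@[[.983,.182],[-.182,.983]] , s['tool_rot'][:,1])
E
```

```text
t: 2.87
tcp_pos: [467.1, -86.0, 151.2]
tool_rot: [[0.984, -0.177, 0.002], [-0.177, -0.984, 0.002], [0.002, -0.002, -1.0]]
ft_force: [0.6, 0.5, 0.4]
gripper_width: 0.689
[467.10043715 -85.98719526 151.21016187] [-1.40459926 67.43893338] [-0.17681466 -0.98424232 -0.00190512]
```

```bash
python3 -m jog '[{"dx":0.001,"dy":-0.005,"dz":0,"wx":0,"wy":0,"wz":0},{"dx":0.001,"dy":-0.01,"dz":0,"wx":0,"wy":0,"wz":0},{"dx":0.001,"dy":-0.015,"dz":0,"wx":0,"wy":0,"wz":0},{"dx":0.001,"dy":-0.02,"dz":0,"wx":0,"wy":0,"wz":0},{"dx":0.001,"dy":-0.025,"dz":0,"wx":0,"wy":0,"wz":0},{"dx":0.001,"dy":-0.03,"dz":0,"wx":0,"wy":0,"wz":0},{"dx":0.001,"dy":-0.035,"dz":0,"wx":0,"wy":0,"wz":0},{"dx":0.001,"dy":-0.04,"dz":0,"wx":0,"wy":0,"wz":0},{"dx":0.001,"dy":-0.045,"dz":0,"wx":0,"wy":0,"wz":0},{"dx":0.001,"dy":-0.05,"dz":0,"wx":0,"wy":0,"wz":0}]'
python3 - <<'E'
from h import *
cv2.imwrite('pics/d_s.png',capture('scene')[:,:,::-1])
cv2.imwrite('pics/d_w.png',capture('wrist')[:,:,::-1])
E
```

```text
t: 3.7
tcp_pos: [473.5, -52.5, 150.3]
tool_rot: [[0.983, -0.183, 0.001], [-0.183, -0.983, 0.001], [0.001, -0.001, -1.0]]
ft_force: [0.1, -1.0, 2.0]
gripper_width: 0.695
```

View pics/d_s.png

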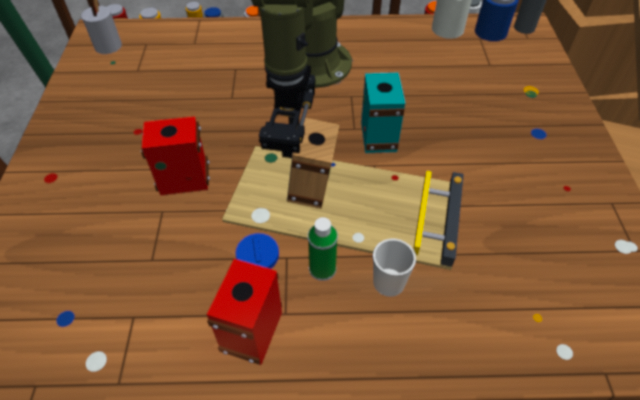

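View pics/d_w.png

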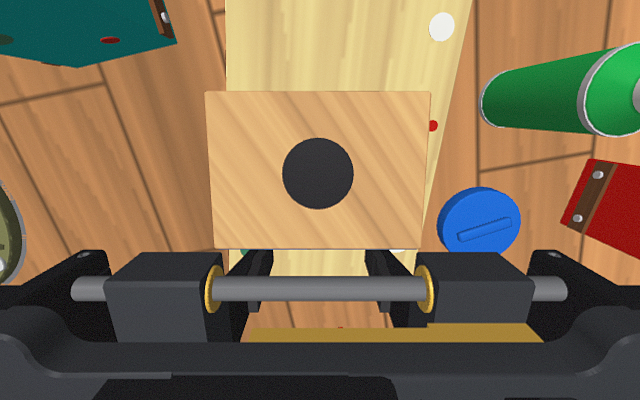

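The scene view shows the box leaning at (310,180) with its foot edge still in place, and the wrist view shows its top square to the fingers. I'll keep pushing.

```bash
python3 -m jog '[{"dx":0,"dy":-0.005,"dz":0,"wx":0,"wy":0,"wz":0},{"dx":0,"dy":-0.01,"dz":0,"wx":0,"wy":0,"wz":0},{"dx":0,"dy":-0.015,"dz":0,"wx":0,"wy":0,"wz":0},{"dx":0,"dy":-0.02,"dz":0,"wx":0,"wy":0,"wz":0},{"dx":0,"dy":-0.025,"dz":0,"wx":0,"wy":0,"wz":0},{"dx":0,"dy":-0.03,"dz":0,"wx":0,"wy":0,"wz":0},{"dx":0,"dy":-0.035,"dz":0,"wx":0,"wy":0,"wz":0},{"dx":0,"dy":-0.04,"dz":0,"wx":0,"wy":0,"wz":0},{"dx":0,"dy":-0.045,"dz":0,"wx":0,"wy":0,"wz":0},{"dx":0,"dy":-0.05,"dz":0,"wx":0,"wy":0,"wz":0},{"dx":0,"dy":-0.055,"dz":0,"wx":0,"wy":0,"wz":0},{"dx":0,"dy":-0.055,"dz":0,"wx":0,"wy":0,"wz":0},{"dx":0,"dy":-0.055,"dz":0,"wx":0,"wy":0,"wz":0},{"dx":0,"dy":-0.055,"dz":0,"wx":0,"wy":0,"wz":0}]'
python3 - <<'E'
from h import *
cv2.imwrite('pics/e_s.png',capture('scene')[:,:,::-1])
cv2.imwrite('pics/e_w.png',capture('wrist')[:,:,::-1])
E
```

```text
t: 4.97
tcp_pos: [480.8, -12.3, 150.3]
tool_rot: [[0.983, -0.183, 0.001], [-0.183, -0.983, 0.001], [0.0, -0.001, -1.0]]
ft_force: [-0.4, -0.3, -0.1]
gripper_width: 0.688
```

View pics/e_s.png

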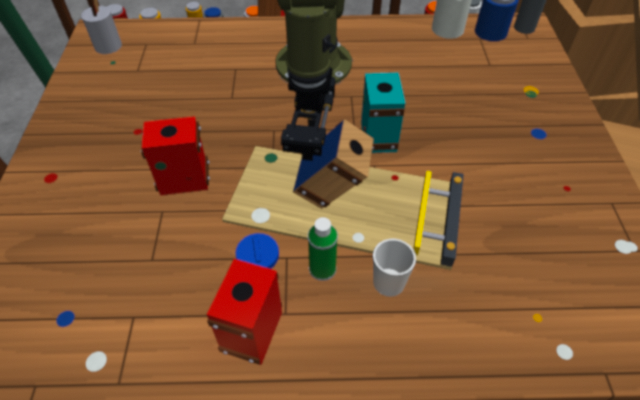

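View pics/e_w.png

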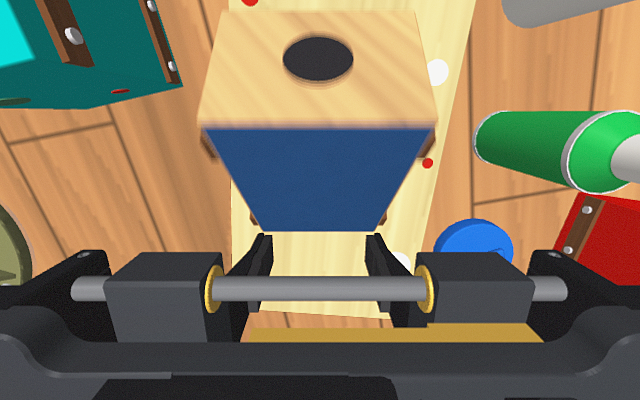

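The box is past balance and falling with its blue face upward. I'll back off a little, let it settle and look again.

```bash
python3 -m jog '[{"dx":0,"dy":0.02,"dz":0,"wx":0,"wy":0,"wz":0},{"dx":0,"dy":0.02,"dz":0,"wx":0,"wy":0,"wz":0},{"dx":0,"dy":0.02,"dz":0,"wx":0,"wy":0,"wz":0},{"dx":0,"dy":0.02,"dz":0,"wx":0,"wy":0,"wz":0},{"dx":0,"dy":0.02,"dz":0,"wx":0,"wy":0,"wz":0},{"dx":0,"dy":0.02,"dz":0,"wx":0,"wy":0,"wz":0}]'
python3 - <<'E'
from h import *
cv2.imwrite('pics/f_s.png',capture('scene')[:,:,::-1])
cv2.imwrite('pics/f_t.png',capture('top')[:,:,::-1])
s=sensors.get_state();print(s['tcp_pos'],s['tool_rot'].round(4))
im=capture('wrist');cv2.imwrite('pics/f_w.png',im[:,:,::-1])
m=mask(im,(105,100,60),(125,255,200));m[:,440:]=0
q,a=quad(m);print(q,a);r=ray('wrist',q,92,s);print(r.round(1))
E
```

```text
t: 5.57
tcp_pos: [478.3, -26.3, 150.3]
tool_rot: [[0.983, -0.182, 0.001], [-0.182, -0.983, 0.001], [0.001, -0.001, -1.0]]
ft_force: [0.2, -0.2, -0.8]
gripper_width: 0.695
[478.22779274 -26.52668488 150.30472073] [[ 9.833e-01 -1.822e-01  8.000e-04]
 [-1.822e-01 -9.833e-01  8.000e-04]
 [ 6.000e-04 -9.000e-04 -1.000e+00]]
[[241.   0.]
 [395.   0.]
 [395. 151.]
 [241. 151.]] 21562.5
[[454.5 138.8  92. ]
 [557.5 119.6  92. ]
 [547.3  17.6  92. ]
 [427.2  40.   92. ]]
```

View pics/f_t.png

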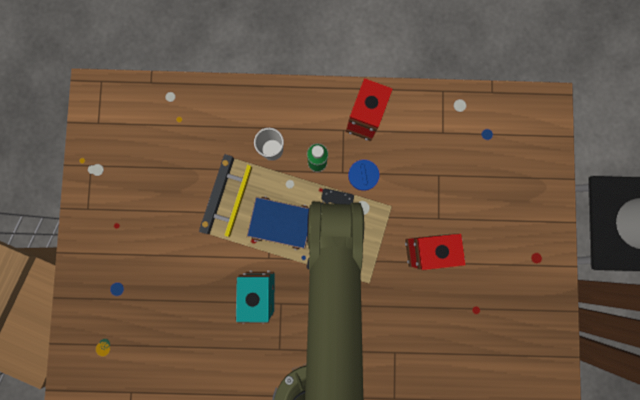

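View pics/f_w.png

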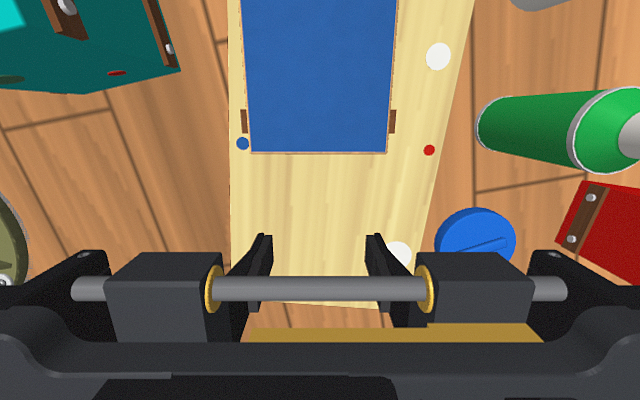

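View pics/f_s.png

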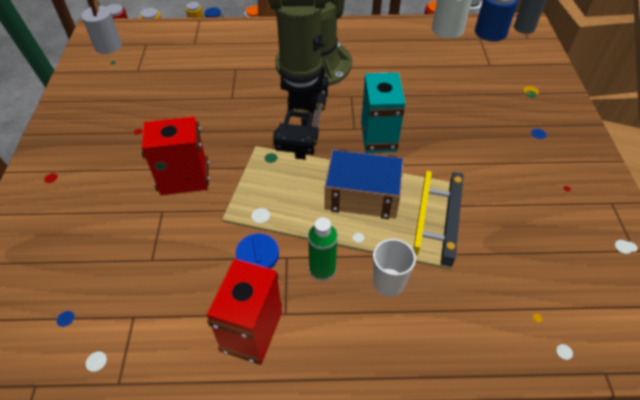

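The box lies flat with its blue face up. In the wrist view its foot edge runs from (250,153) to (386,153), and in the top view its top end is near (253,218). I'll measure the gap and the angle.

Run:
```python
from h import *
s=sensors.get_state()
im=cv2.imread('pics/f_w.png')[:,:,::-1].copy()
r=ray('wrist',[(250,153),(386.5,152),(243,20),(396.5,20)],92,s);print(r.round(1),np.linalg.norm(r[1]-r[0]))
d=r[1]-r[0];print('box x ang',np.arctan2(d[1],d[0]))
d=r[2]-r[0];e=r[3]-r[1];print(np.arctan2(d[1],d[0])-np.pi/2,np.arctan2(e[1],e[0])-np.pi/2)
im=cv2.imread('pics/f_t.png')[:,:,::-1].copy()
m=mask(im,(100,100,40),(130,255,200));m[:,:230]=0;m[:,310:]=0
q,a=quad(m);t=ray('top',q,92);print(q,t.round(1))
im=cv2.imread('pics/f_s.png')[:,:,::-1].copy()
m=mask(im,(105,100,40),(125,255,200));m[:140]=0;m[210:]=0;m[:,:310]=0;m[:,410:]=0
c=max(cv2.findContours(m,0,2)[0],key=cv2.contourArea);q=cv2.approxPolyDP(c,5,True)[:,0];print(q,ray('scene',q,92).round(1))
y=np.array([np.cos(1.304),np.sin(1.304)]);print('plate',np.array([[660.8,193.7],[459.9,249]])@y, 'box foot',r[:,:2]@y,'top',t[:,:2]@y)
```

```text
[[433.8  37.1  92. ]
 [540.6  18.   92. ]
 [452.7 127.   92. ]
 [557.4 107.5  92. ]] 108.53122640181844
box x ang -0.17732189081481667
-0.20788925817495985 -0.18527637935294416
[[247.67572 235.05408]
 [255.90216 197.44736]
 [312.2973  209.78378]
 [304.07086 247.3905 ]] [[465.4 187.9  92. ]
 [566.8 170.1  92. ]
 [537.9  17.4  92. ]
 [436.8  36.4  92. ]]
[[333 151]
 [327 185]
 [398 194]
 [400 158]] [[437.4  38.3  92. ]
 [535.5  21.8  92. ]
 [563.3 168.5  92. ]
 [462.2 185.   92. ]]
plate [361.06192657 361.43966708] box foot [150.18068617 159.87850475 241.88449736 250.67534814] top [303.9505275  313.53778624 158.62663376 150.28716338]
```

```bash
python3 -c "
from h import *
go((478,-12,36),-0.267)
go((478,-12,36),-0.267,(477.9,-26.8,150))"
```

```text
d [-0.0039 -0.0189  0.1524] w [-0.0009 -0.0006  0.0799]
d [-0.0036 -0.0193  0.152 ] w [-0.0009 -0.0006  0.0799]
```

```bash
python3 -m jog '[{"dx":-0.003,"dy":0,"dz":0.04,"wx":0,"wy":0,"wz":0.08},{"dx":-0.003,"dy":0,"dz":0.08,"wx":0,"wy":0,"wz":0.08},{"dx":-0.003,"dy":0,"dz":0.12,"wx":0,"wy":0,"wz":0.08},{"dx":-0.003,"dy":-0.01,"dz":0.145,"wx":0,"wy":0,"wz":0.08},{"dx":-0.003,"dy":-0.019,"dz":0.152,"wx":0,"wy":0,"wz":0.08},{"dx":-0.003,"dy":-0.019,"dz":0.152,"wx":0,"wy":0,"wz":0.08},{"dx":-0.003,"dy":-0.019,"dz":0.152,"wx":0,"wy":0,"wz":0.08},{"dx":-0.003,"dy":-0.019,"dz":0.152,"wx":0,"wy":0,"wz":0.08}]'
python3 - <<'E'
from h import *
s=sensors.get_state();print(s['ft_force'],s['tcp_pos'])
im=capture('wrist');cv2.imwrite('pics/g_w.png',im[:,:,::-1])
print(s['tcp_pos'][:2]@[np.cos(1.304),np.sin(1.304)])
E
```

```text
t: 6.38
tcp_pos: [480.1, -12.4, 37.8]
tool_rot: [[0.964, -0.264, 0.003], [-0.264, -0.964, 0.001], [0.003, -0.002, -1.0]]
ft_force: [0.1, 0.6, 0.0]
gripper_width: 0.691
[0.09603503 0.64659009 0.01723144] [480.06692146 -12.43191347  37.8102235 ]
114.57394889508245
```

View pics/g_w.png

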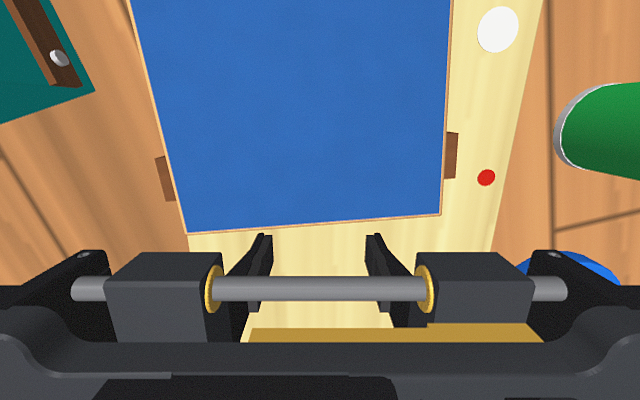

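```bash
python3 -m jog '[{"dx":0,"dy":-0.005,"dz":0,"wx":0,"wy":0,"wz":0},{"dx":0,"dy":-0.01,"dz":0,"wx":0,"wy":0,"wz":0},{"dx":0,"dy":-0.015,"dz":0,"wx":0,"wy":0,"wz":0},{"dx":0,"dy":-0.02,"dz":0,"wx":0,"wy":0,"wz":0},{"dx":0,"dy":-0.024,"dz":0,"wx":0,"wy":0,"wz":0},{"dx":0,"dy":-0.028,"dz":0,"wx":0,"wy":0,"wz":0},{"dx":0,"dy":-0.032,"dz":0,"wx":0,"wy":0,"wz":0},{"dx":0,"dy":-0.036,"dz":0,"wx":0,"wy":0,"wz":0},{"dx":0,"dy":-0.039,"dz":0,"wx":0,"wy":0,"wz":0},{"dx":0,"dy":-0.042,"dz":0,"wx":0,"wy":0,"wz":0},{"dx":0,"dy":-0.045,"dz":0,"wx":0,"wy":0,"wz":0},{"dx":0,"dy":-0.048,"dz":0,"wx":0,"wy":0,"wz":0},{"dx":0,"dy":-0.051,"dz":0,"wx":0,"wy":0,"wz":0},{"dx":0,"dy":-0.054,"dz":0,"wx":0,"wy":0,"wz":0},{"dx":0,"dy":-0.057,"dz":0,"wx":0,"wy":0,"wz":0},{"dx":0,"dy":-0.06,"dz":0,"wx":0,"wy":0,"wz":0},{"dx":0,"dy":-0.063,"dz":0,"wx":0,"wy":0,"wz":0}]'
python3 - <<'E'
from h import *
Y=np.array([np.cos(1.304),np.sin(1.304)])
s=sensors.get_state();print(s['ft_force'][:2]@Y,s['torque'],s['tcp_pos'][:2]@Y)
im=capture('wrist');cv2.imwrite('pics/h_w.png',im[:,:,::-1])
cv2.imwrite('pics/h_s.png',cv2.resize(capture('scene')[100:290,220:480,::-1],None,fx=3,fy=3,interpolation=cv2.INTER_CUBIC))
E
```

```text
t: 7.85
tcp_pos: [491.2, 33.4, 36.3]
tool_rot: [[0.964, -0.264, 0.001], [-0.264, -0.964, 0.001], [0.001, -0.001, -1.0]]
ft_force: [-1.5, -1.9, -0.4]
gripper_width: 0.69
-2.183684995754385 [-0.47980396  0.27692177  0.04389481] 161.70537588837948
```

View pics/h_w.png

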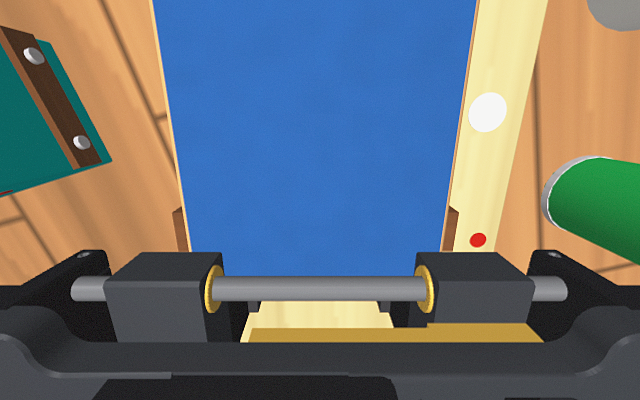

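View pics/h_s.png

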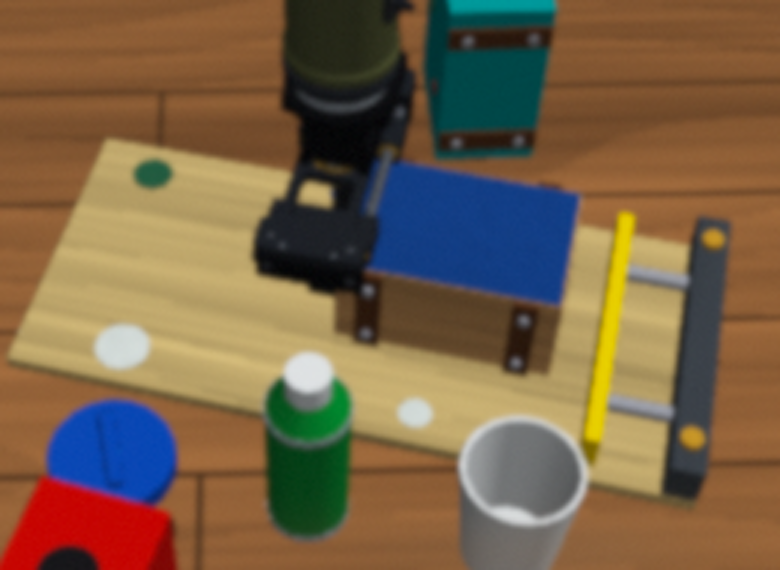

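The box is now square to the fingers and about 25–30 mm short of the plate. I'll push slower and read the rubbing force.

```bash
python3 -m jog '[{"dx":0,"dy":-0.003,"dz":0,"wx":0,"wy":0,"wz":0},{"dx":0,"dy":-0.006,"dz":0,"wx":0,"wy":0,"wz":0},{"dx":0,"dy":-0.009,"dz":0,"wx":0,"wy":0,"wz":0},{"dx":0,"dy":-0.012,"dz":0,"wx":0,"wy":0,"wz":0},{"dx":0,"dy":-0.015,"dz":0,"wx":0,"wy":0,"wz":0},{"dx":0,"dy":-0.017,"dz":0,"wx":0,"wy":0,"wz":0},{"dx":0,"dy":-0.019,"dz":0,"wx":0,"wy":0,"wz":0},{"dx":0,"dy":-0.021,"dz":0,"wx":0,"wy":0,"wz":0}]'
cat > f.py <<'E'
from h import *
Y=np.array([np.cos(1.304),np.sin(1.304)]);X=np.array([Y[1],-Y[0]])
s=sensors.get_state();print('t',s['t'],'FY',s['ft_force'][:2]@Y,'FX',s['ft_force'][:2]@X,'ypos',s['tcp_pos'][:2]@Y,'Tz',s['torque'][2])
E
python3 f.py
```

```text
t: 8.62
tcp_pos: [495.4, 48.5, 36.4]
tool_rot: [[0.964, -0.264, 0.001], [-0.264, -0.964, 0.001], [0.001, -0.001, -1.0]]
ft_force: [-0.8, -1.6, 0.2]
gripper_width: 0.69
t 8.6167 FY -1.7916344679027145 FX -0.3070953925314513 ypos 177.35164353798473 Tz -0.021999331528141562
```

```bash
python3 -m jog '[{"dx":0,"dy":-0.0015,"dz":0,"wx":0,"wy":0,"wz":0},{"dx":0,"dy":-0.003,"dz":0,"wx":0,"wy":0,"wz":0},{"dx":0,"dy":-0.0045,"dz":0,"wx":0,"wy":0,"wz":0}]'; python3 f.py
python3 - <<'E'
from h import *
cv2.imwrite('pics/i_s.png',cv2.resize(capture('scene')[140:260,310:470,::-1],None,fx=5,fy=5,interpolation=cv2.INTER_CUBIC))
E
```

```text
t: 8.87
tcp_pos: [496.2, 51.6, 36.4]
tool_rot: [[0.964, -0.264, 0.001], [-0.264, -0.964, 0.001], [0.001, -0.001, -1.0]]
ft_force: [-0.8, -2.4, 0.4]
gripper_width: 0.69
t 8.8667 FY -2.519022654080359 FX -0.17504850342155812 ypos 180.6420201244949 Tz -0.0150653305846864
```

View pics/i_s.png

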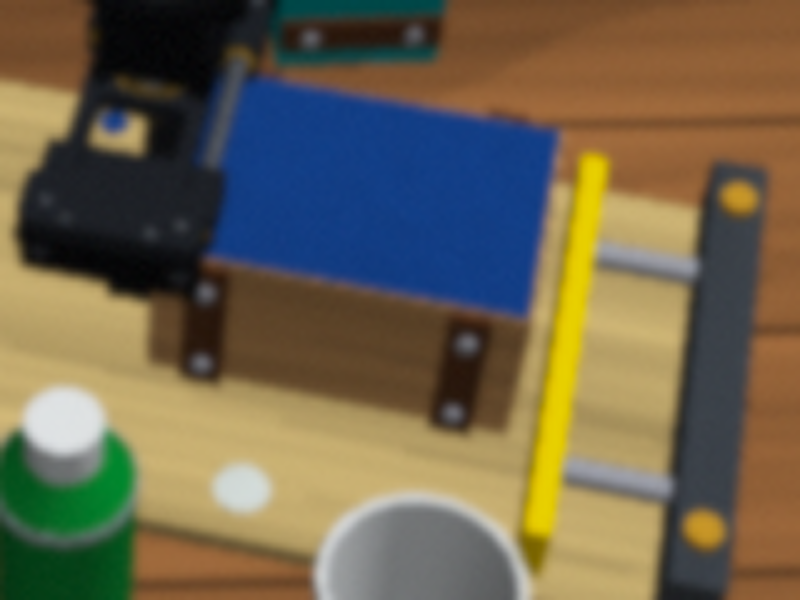

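Run:
```python
from h import *
Y=np.array([np.cos(1.304),np.sin(1.304)])
r=ray('scene',np.array([(558,130),(527,318)])/5+[310,140],92);print(r[:,:2]@Y)
r=ray('scene',np.array([(580,153),(527,530)])/5+[310,140],46);print(r[:,:2]@Y)
```

```text
[349.29035565 349.30117472]
[362.58773953 364.9488096 ]
```

The box's top edge is at y≈349 and the plate face at about 361–364, so the gap is about 13 mm and the box is square.

```bash
python3 -m jog '[{"dx":0,"dy":-0.0015,"dz":0,"wx":0,"wy":0,"wz":0},{"dx":0,"dy":-0.003,"dz":0,"wx":0,"wy":0,"wz":0},{"dx":0,"dy":-0.0045,"dz":0,"wx":0,"wy":0,"wz":0},{"dx":0,"dy":-0.006,"dz":0,"wx":0,"wy":0,"wz":0}]'|grep -v tool; python3 f.py;  python3 -m jog '[{"dx":0,"dy":-0.0013,"dz":0,"wx":0,"wy":0,"wz":0},{"dx":0,"dy":-0.0026,"dz":0,"wx":0,"wy":0,"wz":0},{"dx":0,"dy":-0.004,"dz":0,"wx":0,"wy":0,"wz":0}]'|grep -v tool; python3 f.py
```

```text
t: 9.25
tcp_pos: [497.4, 56.0, 36.4]
ft_force: [-0.1, -1.3, 0.2]
gripper_width: 0.69
t 9.25 FY -1.291821313919182 FX 0.2708808156417716 ypos 185.1544455717112 Tz -5.616706480166282e-05
t: 9.5
tcp_pos: [498.2, 58.9, 36.4]
ft_force: [-1.1, -1.1, 0.8]
gripper_width: 0.687
t 9.5 FY -1.3773129134430253 FX -0.8024091484019416 ypos 188.19025291248332 Tz 0.03135150080954885
```

```bash
python3 -m jog '[{"dx":0,"dy":-0.001,"dz":0,"wx":0,"wy":0,"wz":0},{"dx":0,"dy":-0.002,"dz":0,"wx":0,"wy":0,"wz":0}]'>/dev/null; python3 f.py;  python3 -m jog '[{"dx":0,"dy":-0.001,"dz":0,"wx":0,"wy":0,"wz":0},{"dx":0,"dy":-0.002,"dz":0,"wx":0,"wy":0,"wz":0}]'>/dev/null; python3 f.py
```

```text
t 9.6667 FY -1.9816513207490025 FX -0.1553039611186543 ypos 189.68430512712195 Tz 0.014163449249412907
t 9.8333 FY -1.498282392581666 FX 0.04694044864769495 ypos 191.14978559145928 Tz 0.020541867881837452
```

```bash
python3 -m jog '[{"dx":0,"dy":-0.001,"dz":0,"wx":0,"wy":0,"wz":0},{"dx":0,"dy":-0.002,"dz":0,"wx":0,"wy":0,"wz":0}]'>/dev/null; python3 f.py;  python3 -m jog '[{"dx":0,"dy":-0.001,"dz":0,"wx":0,"wy":0,"wz":0},{"dx":0,"dy":-0.002,"dz":0,"wx":0,"wy":0,"wz":0}]'>/dev/null; python3 f.py
```

```text
t 10.0 FY -4.439506695793028 FX -0.4288246483256493 ypos 191.97639461798002 Tz 0.0556766639420643
t 10.1667 FY -8.063187731484794 FX -1.332019977401431 ypos 192.34958239157328 Tz 0.0611655118337967
```

```bash
python3 -m jog '[{"dx":0,"dy":-0.001,"dz":0,"wx":0,"wy":0,"wz":0}]'>/dev/null; python3 f.py;  python3 -m jog '[{"dx":0,"dy":-0.001,"dz":0,"wx":0,"wy":0,"wz":0}]'>/dev/null; python3 f.py
```

```text
t 10.25 FY -9.191017087536732 FX -0.916979989349869 ypos 192.46857936679163 Tz 0.14459625137222876
t 10.3333 FY -10.993891642303556 FX -1.1759798593592012 ypos 192.63591982927866 Tz 0.17796353506081591
```

```bash
python3 -m jog '[{"dx":0,"dy":-0.0003,"dz":0,"wx":0,"wy":0,"wz":0}]'>/dev/null; python3 f.py;  python3 -m jog '[{"dx":0,"dy":0,"dz":0,"wx":0,"wy":0,"wz":0}]'>/dev/null; python3 f.py;  python3 -m jog '[{"dx":0,"dy":0,"dz":0,"wx":0,"wy":0,"wz":0}]'>/dev/null; python3 f.py
```

```text
t 10.4167 FY -10.611407481798937 FX -2.2133127471150913 ypos 192.6309951541421 Tz 0.19926098640087206
t 10.5 FY -9.984316808811897 FX -1.6877086008975095 ypos 192.6326217952199 Tz 0.21735999595966557
t 10.5833 FY -10.180020562070897 FX -1.158102333388725 ypos 192.6532633180604 Tz 0.25190496054854744
```

```bash
python3 -m jog '[{"dx":0,"dy":-0.0009,"dz":0,"wx":0,"wy":0,"wz":0},{"dx":0,"dy":-0.0009,"dz":0,"wx":0,"wy":0,"wz":0},{"dx":0,"dy":-0.0009,"dz":0,"wx":0,"wy":0,"wz":0}]'>/dev/null; python3 f.py;  for i in 1 2 3 4; do python3 -m jog '[{"dx":0,"dy":0,"dz":0,"wx":0,"wy":0,"wz":0},{"dx":0,"dy":0,"dz":0,"wx":0,"wy":0,"wz":0},{"dx":0,"dy":0,"dz":0,"wx":0,"wy":0,"wz":0},{"dx":0,"dy":0,"dz":0,"wx":0,"wy":0,"wz":0}]'>/dev/null; python3 f.py; done
python3 - <<'E'
from h import *
cv2.imwrite('pics/j_s.png',cv2.resize(capture('scene')[140:260,310:470,::-1],None,fx=5,fy=5,interpolation=cv2.INTER_CUBIC))
E
```

```text
t 10.8333 FY -11.021542596539165 FX -1.6935776486116527 ypos 192.78118440085325 Tz 0.2858240035851579
t 11.1667 FY -11.397597570031103 FX -1.0870498977130123 ypos 192.8147957038475 Tz 0.33565253797675704
t 11.5 FY -11.01898097672867 FX -2.1603723960056733 ypos 192.80284192894143 Tz 0.2430818144309383
t 11.8333 FY -11.01447983721109 FX -1.7633161635761547 ypos 192.79296416598973 Tz 0.2724926495706759
t 12.1667 FY -10.9302402749364 FX -2.2697125513977805 ypos 192.79736184329704 Tz 0.30291775050483594
```

View pics/j_s.png

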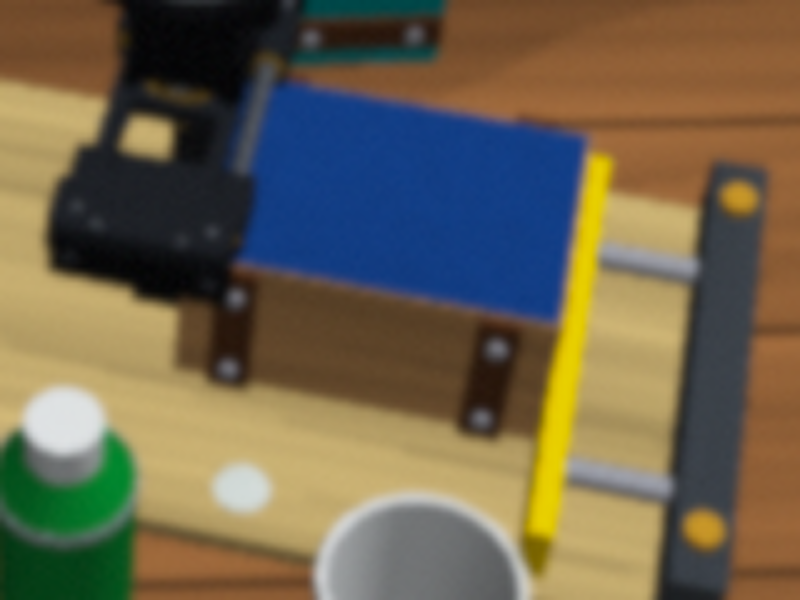

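I held about 11 N in total for over 1.5 s. Less about 1.7 N of rubbing, that is about 9.4 N on the plate, and the picture shows the box end flush along it. Now I'll let go slowly so that the spring doesn't kick the box.

```bash
python3 -m jog '[{"dx":0,"dy":0.0005,"dz":0,"wx":0,"wy":0,"wz":0},{"dx":0,"dy":0.001,"dz":0,"wx":0,"wy":0,"wz":0},{"dx":0,"dy":0.0015,"dz":0,"wx":0,"wy":0,"wz":0},{"dx":0,"dy":0.002,"dz":0,"wx":0,"wy":0,"wz":0},{"dx":0,"dy":0.0025,"dz":0,"wx":0,"wy":0,"wz":0},{"dx":0,"dy":0.003,"dz":0,"wx":0,"wy":0,"wz":0},{"dx":0,"dy":0.0035,"dz":0,"wx":0,"wy":0,"wz":0},{"dx":0,"dy":0.004,"dz":0,"wx":0,"wy":0,"wz":0},{"dx":0,"dy":0.0045,"dz":0,"wx":0,"wy":0,"wz":0},{"dx":0,"dy":0.005,"dz":0,"wx":0,"wy":0,"wz":0},{"dx":0,"dy":0.0055,"dz":0,"wx":0,"wy":0,"wz":0},{"dx":0,"dy":0.006,"dz":0,"wx":0,"wy":0,"wz":0},{"dx":0,"dy":0.0065,"dz":0,"wx":0,"wy":0,"wz":0},{"dx":0,"dy":0.007,"dz":0,"wx":0,"wy":0,"wz":0},{"dx":0,"dy":0.0075,"dz":0,"wx":0,"wy":0,"wz":0},{"dx":0,"dy":0.008,"dz":0,"wx":0,"wy":0,"wz":0},{"dx":0,"dy":0.009,"dz":0,"wx":0,"wy":0,"wz":0},{"dx":0,"dy":0.01,"dz":0,"wx":0,"wy":0,"wz":0},{"dx":0,"dy":0.012,"dz":0,"wx":0,"wy":0,"wz":0}]' >/dev/null;python3 f.py
python3 -m jog '[{"dx":0,"dy":0.02,"dz":0,"wx":0,"wy":0,"wz":0},{"dx":0,"dy":0.04,"dz":0,"wx":0,"wy":0,"wz":0},{"dx":0,"dy":0.06,"dz":0,"wx":0,"wy":0,"wz":0},{"dx":0,"dy":0.09,"dz":0,"wx":0,"wy":0,"wz":0},{"dx":0,"dy":0.1,"dz":0,"wx":0,"wy":0,"wz":0},{"dx":0,"dy":0.1,"dz":-0.05,"wx":0,"wy":0,"wz":0},{"dx":0,"dy":0.1,"dz":-0.1,"wx":0,"wy":0,"wz":0},{"dx":0,"dy":0.1,"dz":-0.15,"wx":0,"wy":0,"wz":0},{"dx":0,"dy":0.1,"dz":-0.2,"wx":0,"wy":0,"wz":0},{"dx":0,"dy":0.1,"dz":-0.2,"wx":0,"wy":0,"wz":0},{"dx":0,"dy":0.1,"dz":-0.2,"wx":0,"wy":0,"wz":0},{"dx":0,"dy":0.1,"dz":-0.2,"wx":0,"wy":0,"wz":0}]';python3 f.py
python3 - <<'E'
from h import *
cv2.imwrite('pics/k_s.png',cv2.resize(capture('scene')[140:260,310:470,::-1],None,fx=5,fy=5,interpolation=cv2.INTER_CUBIC))
cv2.imwrite('pics/k_t.png',cv2.resize(capture('top')[140:300,190:400,::-1],None,fx=3.8,fy=3.6,interpolation=cv2.INTER_CUBIC))
cv2.imwrite('pics/k_w.png',capture('wrist')[:,:,::-1])
E
```

```text
t 13.8 FY 0.5663779073951919 FX -0.8757569356699505 ypos 187.96218886875212 Tz 0.017796264000226027
t: 14.8
tcp_pos: [477.6, -14.3, 185.8]
tool_rot: [[0.964, -0.265, 0.0], [-0.265, -0.964, 0.001], [-0.0, -0.001, -1.0]]
ft_force: [0.2, 0.6, -1.1]
gripper_width: 0.693
t 14.8 FY 0.5945813980649244 FX 0.06553177195047612 ypos 112.1217145816832 Tz -0.012572245719963935
```

View pics/k_s.png

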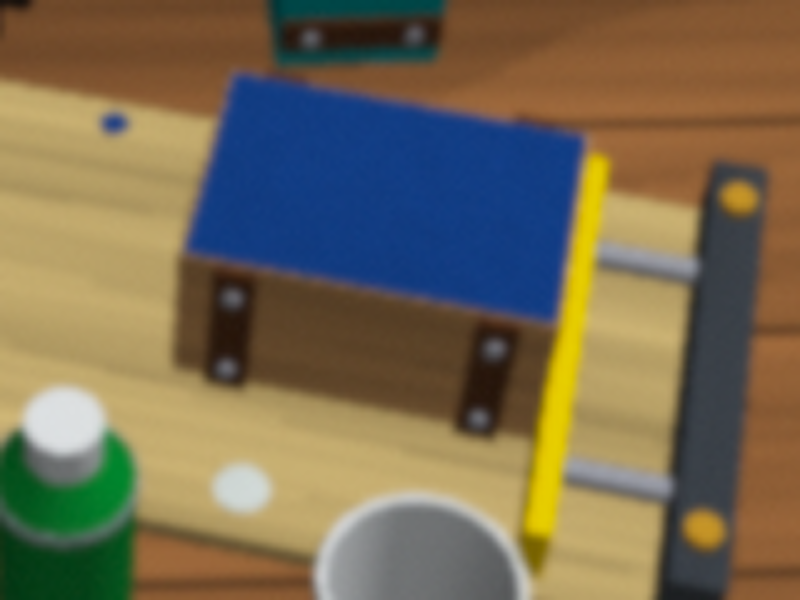

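View pics/k_t.png

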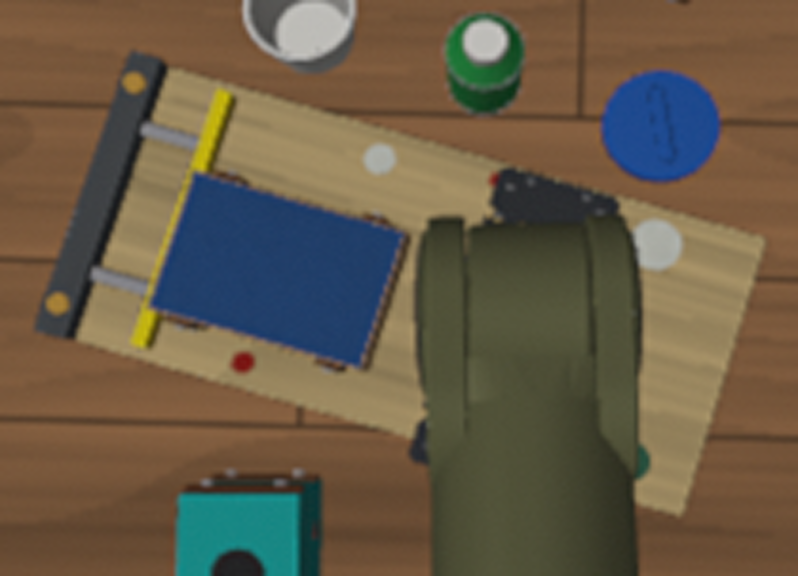

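View pics/k_w.png

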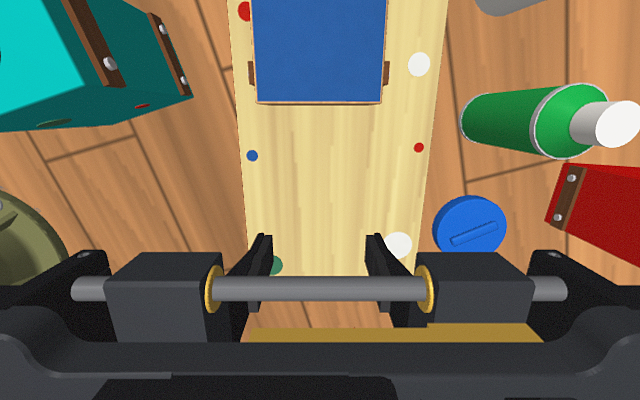

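Blue face up, top end along the plate (in the scene crop from (585,138) to (555,322)). The can, pot and lid look unmoved. I'll check squareness numerically.

Run:
```python
from h import *
s=sensors.get_state();im=capture('wrist')
m=mask(im,(100,110,80),(125,255,255));m[:,:248]=0;m[:,392:]=0;m[115:]=0
def fit(P): vx,vy,x,y=cv2.fitLine(P.astype(np.float32),cv2.DIST_HUBER,0,.01,.01).ravel();return np.array([x,y]),np.array([vx,vy])
cols=np.arange(262,378);b=np.array([[c,np.where(m[:,c])[0].max()+.5] for c in cols])
W=ray('wrist',b,92,s)[:,:2];p,d=fit(W);print('foot edge ang',np.arctan(d[1]/d[0]))
for side in(0,1):
    rows=np.arange(8,95);e=np.array([[(np.where(m[r])[0].min()-.5 if side==0 else np.where(m[r])[0].max()+.5),r] for r in rows])
    p,d=fit(ray('wrist',e,92,s)[:,:2]);print('side ang-pi/2',np.arctan(d[1]/d[0])-np.pi/2)
# plate in top before and now
t0=cv2.imread('pics/a_top.png')[:,:,::-1].copy();t1=capture('top')
for nm,t in(('t0',t0),('t1',t1)):
    y=mask(t,(24,150,100),(34,255,255));rr=np.where(y.any(1))[0][2:-2]
    rr=[r for r in rr if nm=='t0' or True]
    e=np.array([[np.where(y[r])[0].min()-.5,r] for r in rr]);P=ray('top',e,46)[:,:2];p,d=fit(P);print(nm,'plate back edge ang',np.arctan(d[1]/d[0]))
    Y=np.array([np.cos(1.304),np.sin(1.304)]);print('back edge y',(P@Y).mean())
b=mask(t1,(105,100,40),(125,255,200));b[:,:215]=0;b[:,300:]=0;b[:185]=0;b[245:]=0
q,a=quad(b);w=ray('top',q,92);print(w.round(1));
for i in range(4):
    d=w[(i+1)%4]-w[i];print(np.linalg.norm(d).round(1),np.arctan(d[1]/d[0]))
c0=cv2.absdiff(t0,t1).max(2)>40; c0[150:400,190:400]=0
for nm,(x,y) in dict(can=(317,155),pot=(268,143),lid=(363,175)).items(): print(nm,(cv2.absdiff(t0,t1).max(2)[y-18:y+18,x-18:x+18]>40).sum())
```

```text
foot edge ang -0.26891223
side ang-pi/2 -0.26986754
side ang-pi/2 -0.27072716
t0 plate back edge ang -0.2852584
back edge y 392.2193393785933
t1 plate back edge ang -0.3064965
back edge y 393.7910932999085
[[492.3 237.5  92. ]
 [591.8 212.   92. ]
 [550.9  63.5  92. ]
 [452.   90.2  92. ]]
102.7 -0.251266539522679
154.0 1.30197603375404
102.4 -0.2630032326679022
152.7 1.3036946916791952
can 0
pot 0
lid 0
```

```bash
python3 -c "
from plant import finish_job
print(finish_job())"
```

```text
the job is handed in; nothing more can be done
None
```

I tipped the mould box over with a push high on its blue face. It now lies blue face up with its top end against the yellow plate, and I handed the job in at about 15 s.

- **Press:** I held about 11 N at the wrist for about 1.6 s. About 2 N of that was rubbing on the board, so the plate felt about 9.4 N. No reading went above 11.4 N, though the force was only read at the end of each move. I then let go slowly and moved the arm clear.
- **Squareness:** the box's edges are at −0.269 to −0.271 rad, against −0.269 for the plate and −0.266 for the board. The last pictures show the end flush along the plate.
- **Other objects:** the can, pot and lid show no change between the first and last top views.

**Checks that disagreed:**
- **Plate angle:** a rougher fit of the plate's back edge gave −0.285 to −0.306 rad. Part of the edge is hidden and the thresholds were crude, so I did not rely on it.
- **Uneven push:** the press showed about 0.3 N m of twist, so one finger carried more of the push.
- **Force offset:** with the tool in free air the force read about 0.6 N. It cancels out of the plate push, because the rubbing reading has the same offset.

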